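# Reverse the ratchet and loosen the vise bolt

## Robot

A 6-joint arm with a two-finger parallel gripper is mounted at the origin on the work surface. World frame = base frame: x ahead of the robot, y to its left, z up, the work surface at z = 0. Lengths are in m, angles in rad, forces in N, time in s.
With the tool pointing down it reaches from about 0.35 to 0.725 m from the base axis. Payload 6 kg.
Tool frame: the origin (TCP) lies midway between the tips of the shut fingers; the grasp point (between the pads) lies 19 mm behind it; y points along the fingers, x is the direction in which the jaws open and shut, and the axes are right-handed (so a half turn about y gives the same grasp; the last joint's range is limited). The gripper opens to 85 mm and grips with 20 to 120 N. Pads are 22 mm wide; open, the fingers measure 114 mm over their backs; the gripper's body (76 mm by 85 mm) begins 54 mm behind the grasp point. The pads swing forward as they close: fully open they stand 13 mm farther back than shut.
Start: joints at [-0.914, 0.04, 0.085, 0, -1.615, -0.334], TCP at [0.19, -0.569, 0.231] pointing down, gripper open.
Joint ranges: [-2.56, 2.56], [-1.29, 2.01], [-1.08, 1.49], [-3.29, 1.98], [-2.81, -0.18], [-2.99, 2.99]. Speed limits (rad/s): [2.57, 2.57, 3.01, 3.14, 3.14, 3.14].

## Interface

Orientations are given as a 3x3 rotation matrix whose columns are the frame's x, y, z axes.
In Python, from plant import manip gives the robot as it stands. The module is installed in compiled form; this text tells all that it offers.
- The arm moves only by the tool servo_tool, never from a script. Its argument "steps" is a list that holds one entry, the list of rows, each a list of 6 numbers: the shift along the tool's x, y, z in cm, then the turn, a rotation vector about the tool's x, y, z in degrees. A call has 1 to 10 rows; each row is the pose to reach, as a shift and turn from the pose commanded when the call began, along the tool's axes at that moment; what a row does not reach only later rows make up. A row lasts 1/10 s, in which the tool goes at most 50 mm and 8.59 degrees, less where a joint would pass 70% of its speed; a pose out of reach is approached as far as the arm can. A call with a gripper value outside its range is refused whole. "fingers" is the opening, from 0 (shut) to 1 (fully open), set as the call begins (left out, the last holds). The fingers move at their own pace and stop on an object; "newtons" is the grip in N (left out, the last holds). Time passes only in rows, so rows that repeat a pose let the fingers close. It gives the time, the measured TCP pose, the force and the opening at its end, in the units of the state.
- manip.get_obs(): the state, without advancing time (a new reading comes with each control period).
- manip.snapshot(name): name is "side" or "top"; returns a dict with "pixels" (480x640x3 uint8, blue, green, red), "fx", "fy", "cx", "cy" (pixels), "D" ([k1, k2, p1, p2, k3] as OpenCV has them; the pictures are not rectified), "rvec" (rotation vector, rad) and "tvec" (3), from world to camera coordinates, as OpenCV has them. Camera axes: x right, y down, z forward; pixel columns grow to the right and rows downward; lengths in m; the calibration is good to about 2 mm. A picture is of the moment at which its call begins. There is no depth.
- manip.finish_job(): hands the job in, once; it reports no verdict.
The state is a dict: "time_s": time; "joint_positions": joint angles; "qvel": joint speeds; "effort": joint torques, N m; "position": TCP position; "tool_rot": TCP orientation; "ft_force": force on the tool from outside, world axes, zero at the start; "ft_torque": the same for the moment, N m; "gripper_width": finger opening in m.
Only numpy, scipy, OpenCV 4.12 (cv2) and the standard library are available. Lean on these libraries where they do the work, as an engineer would, in place of code of your own. Each camera call takes 0.05 s, during which the arm holds its last target. There are 200 camera calls.

## Task

The bench vise is to come off the lab desk, but the ratchet wrench standing on its hold-down bolt is still set to tighten. With a light touch flip the ratchet's direction lever fully over to its stop on the loosening side, then work the handle back and forth in the gap between vise and trainer case until the bolt has been loosened by at least a quarter turn. Do not strain the lever, do not knock the wrench or the gripper against the vise or the case, and leave the things lying around undisturbed.

Things in the scene. Friction and masses are not known exactly. Their poses are not given: they have to be found in the camera images.
- vise: dark cast-iron bench vise bolted to the desk; base 138 x 182 mm, 125 mm high. Origin: centre of its underside; x axis to its jaws, z up. Four 14 mm thick lugs with bolts (17 mm hexagon) at (+-50, +-72) mm; the ratchet stands on the one at (-50, -72). Beside the handle rise its column (80 x 64 mm in x, y, to 62 mm) and housing (x -56 to 44 mm, 58 mm wide, to 96 mm)
- case: electronics trainer case, lid off, blue sides, aluminium edges, circuit board on top: 430 x 330 mm (its x, y), 85 mm high, parts on the board up to 14 mm higher; too heavy to move. Origin: centre of its underside; its +y side faces the vise and limits the handle's loosening swing
- head_top (a point): centre of the top of the ratchet's round steel head, on the bolt's axis, 72 mm above the desk. Head 47 mm across, 22 mm thick, with a 36 mm wide part reaching 42 mm from the axis towards the handle. x axis along the handle to its free end, z up; y is the side to which the handle moves when swung counter-clockwise seen from above (loosening)
- handle_grip (a point): point on the axis of the handle's round knurled grip (19 mm thick, 100 to 200 mm from the bolt's axis), 150 mm from the bolt's axis, 62 mm above the desk: the place to push. x axis along the handle to its free end, z up. The handle is rigid and swings level about the bolt's axis (through head_top)
- handle_end (a point): centre of the end face of the handle (a 21 mm thick collar), 200 mm from the bolt's axis, 62 mm above the desk
- lever_tip (a point): free end of the direction lever, a steel tab 8 mm wide standing 73 to 86 mm above the desk on top of the head, turning about the bolt's axis (through head_top); the point is 25 mm from that axis, the tab's end, and 79 mm above the desk. x axis from the axis to the tip. Under the tab lie the head and its 36 mm wide part (top at 72 mm)
- lever (a joint): direction lever, rad: 0 = stop on the tightening side (tab 0.5 rad to the handle's -y side), 1.0 = stop on the loosening side (0.5 rad to its +y side). Takes 1 to 3 N on its side 20 mm from the axis, stays where left; part-way it does not drive. The stop is firm: over 8 N strains the lever. At 1.0 the handle drives the bolt counter-clockwise and clicks back freely; at 0 the reverse
- bolt (a joint): turn of bolt and socket under the ratchet, rad: 0 as found, positive = loosened (counter-clockwise from above), negative = tightened. Turning it takes about 0.8 N m (5 to 6 N at handle_grip) throughout; the free return stroke takes 1 to 3 N there. The ratchet has 18 teeth: up to 20 degrees of each stroke, and a little give, are lost before it bites
- multimeter: black hand-held multimeter lying on the desk, 150 x 74 x 40 mm, loose; to be left alone
- solder_spool: grey spool of solder, 58 mm across, 40 mm high, standing loose; to be left alone
- spare_socket: spare steel socket, 25 mm across, 38 mm high, standing loose; to be left alone

How it is judged:
On the way, in this order (a step that is already met when the one before it is completed fails the run):
1. the direction lever is home against its stop on the loosening side (above 0.96) while the bolt has not been turned (value of joint lever above 0.96 rad and value of joint bolt between -0.15 and 0.1 rad), for 0.2 s.
2. the bolt is loosened by a tenth of a turn through the ratchet, lever still over (value of joint lever above 0.85 rad and value of joint bolt above 0.628 rad), for 0.1 s.
At the end, for the whole second after the job is handed in: the bolt has been loosened by at least a quarter turn (1.55 rad) from where it was, the direction lever is still on the loosening side (joint above 0.85), the ratchet stands still on the bolt, and multimeter, spool and spare socket are within 20 mm of where they were (value of joint bolt above 1.55 rad and value of joint lever above 0.85 rad and angular speed of ratchet below 0.1 rad/s and distance of each of multimeter, solder_spool, spare_socket from where it was at the start of the episode below 0.02 m); the robot touches nothing.
It fails at once if the bolt is tightened further (by more than 0.15 rad) (value of joint bolt below -0.15 rad).
It fails at once if the direction lever is strained: more than 8 N on it (contact force between the fingers and lever above 8 N).
It fails at once if the ratchet is knocked or pressed against the vise or the trainer case with more than 20 N (contact force between ratchet and vise above 20 N or contact force between ratchet and case above 20 N).
It fails at once if the gripper knocks against the vise or the trainer case with more than 20 N (contact force between the fingers and vise above 20 N or contact force between the fingers and case above 20 N).
It fails at once if the multimeter, the spool or the spare socket is disturbed (moved over 20 mm) (distance of any of multimeter, solder_spool, spare_socket from where it was at the start of the episode above 0.02 m).
It also fails if it takes over 72 s, if anything falls off the work surface, if the arm or the gripper's body presses on something with over 40 N, if the wrist force passes 120 N, or if a joint passes its speed limit or range.

## Working session

There is one attempt and no reset: what is moved stays moved. The work goes in short steps, Python scripts to look and compute and a tool call to move; the robot and the scene stay as the last step left them, time stands still between calls to the robot, and variables do not carry over. Pictures are saved under pics/ and viewed, about 8 in all and at most 12, crops included, and the job is handed in when it is done.

Besides the shell and the picture viewer there is one more tool, called after ">>>" as name(argument=value, ...) on one line, values as JSON. servo_tool: Moves the arm, as the interface text tells. Its arguments: {"type":"object","properties":{"steps":{"type":"array","items":{"type":"array","items":{"type":"array","items":{"type":"number"}}}},"fingers":{"type":"number"},"newtons":{"type":"number"}},"required":["steps"]}

```bash
mkdir -p pics
python3 - <<'E'
from plant import manip
import cv2,numpy as np
for n in("top","side"):
    s=manip.snapshot(n); cv2.imwrite(f"pics/{n}0.png",s["pixels"])
    R,_=cv2.Rodrigues(np.array(s["rvec"])); print(n,s["fx"],s["cx"],s["cy"],s["D"],(-R.T@np.array(s["tvec"]).ravel()).round(3),R.round(2).tolist())
o=manip.get_obs(); print({k:np.round(v,3).tolist() for k,v in o.items()})
E
```

```text
top 543.0956611460822 315.76654254708234 242.16802727658936 [-0.15511437  0.          0.          0.          0.        ] [0.355 0.004 1.09 ] [[0.07, -1.0, 0.0], [-0.97, -0.07, -0.23], [0.23, 0.02, -0.97]]
side 522.6582675414567 326.13478275431595 240.04967622097988 [-0.11766375  0.          0.          0.          0.        ] [-0.016  0.603  0.595] [[-0.71, -0.71, 0.01], [-0.37, 0.35, -0.86], [0.61, -0.61, -0.51]]
{'time_s': 0.1, 'joint_positions': [-0.914, 0.041, 0.084, -0.0, -1.616, -0.334], 'qvel': [-0.0, -0.002, 0.002, 0.001, 0.0, -0.001], 'effort': [-0.004, -36.934, 34.828, 6.952, -0.004, -0.0], 'position': [0.19, -0.569, 0.23], 'tool_rot': [[-0.317, -0.001, -0.948], [0.948, 0.001, -0.317], [0.002, -1.0, 0.0]], 'ft_force': [-0.528, 0.605, -0.418], 'ft_torque': [0.024, 0.045, 0.007], 'gripper_width': 0.085}
```

View pics/top0.png

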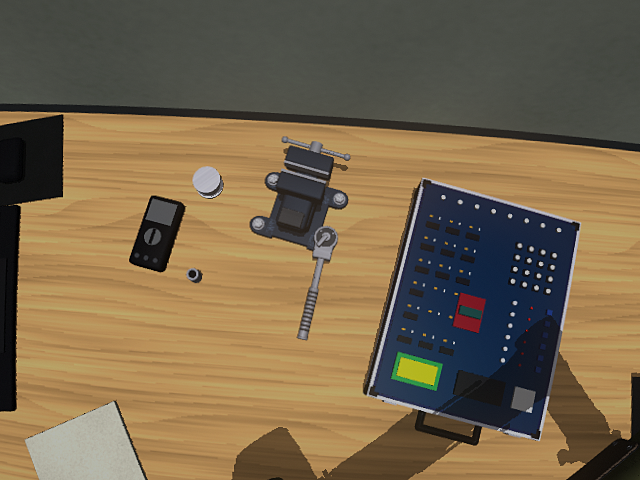

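View pics/side0.png

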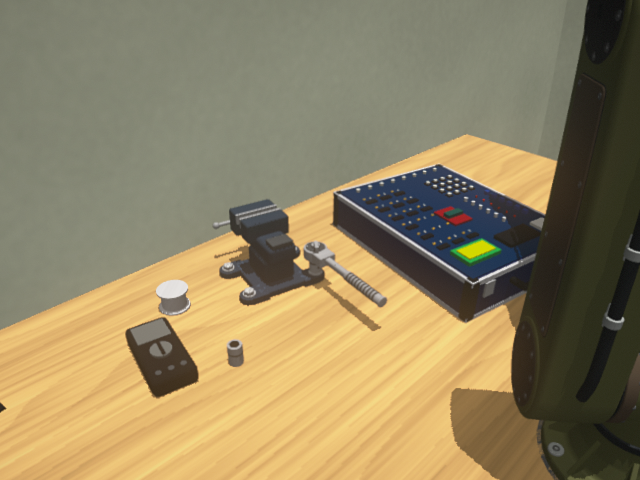

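The top picture shows the ratchet head near (325,238), with the handle running to about (303,338). The vise is at (300,205) and the case edge runs from (422,180) to (368,393). I'll enlarge the head area.

```bash
cat > h.py <<'E'
import cv2,numpy as np
from plant import manip
def cam(s):
    K=np.array([[s["fx"],0,s["cx"]],[0,s["fy"],s["cy"]],[0,0,1]]);R,_=cv2.Rodrigues(np.array(s["rvec"],float))
    return K,np.array(s["D"],float),R,np.array(s["tvec"],float).ravel()
def back(s,uv,z):
    K,D,R,t=cam(s);p=cv2.undistortPoints(np.array([[uv]],float),K,D).ravel()
    d=R.T@np.array([*p,1]);c=-R.T@t;return (c+d*(z-c[2])/d[2])[:2]
def proj(s,P):
    K,D,R,t=cam(s);return cv2.projectPoints(np.array(P,float).reshape(-1,3),np.array(s["rvec"],float),t,K,D)[0].reshape(-1,2)
def crop(s,name,x,y,w,h,k):
    im=cv2.resize(s["pixels"][y:y+h,x:x+w],None,fx=k,fy=k,interpolation=cv2.INTER_CUBIC);cv2.imwrite(f"pics/{name}.png",im)
E
python3 - <<'E'
from h import *
a=manip.snapshot("top");b=manip.snapshot("side")
A=cv2.resize(a["pixels"][215:345,275:355],None,fx=6,fy=6,interpolation=cv2.INTER_CUBIC)[:600]
A=np.vstack([cv2.resize(a["pixels"][220:270,290:357],None,fx=6,fy=6,interpolation=cv2.INTER_CUBIC),cv2.resize(a["pixels"][295:345,275:342],None,fx=6,fy=6,interpolation=cv2.INTER_CUBIC)])
B=np.vstack([cv2.resize(b["pixels"][230:280,290:356],None,fx=6,fy=6,interpolation=cv2.INTER_CUBIC),cv2.resize(b["pixels"][265:315,330:396],None,fx=6,fy=6,interpolation=cv2.INTER_CUBIC)])
cv2.imwrite("pics/z1.png",np.hstack([A,B[:, :398]])); print(A.shape)
print("case", [back(a,p,.085).round(3) for p in((422,180),(368,393),(579,225))])
E
```

```text
(600, 402, 3)
case [array([ 0.73 , -0.179]), array([ 0.318, -0.093]), array([ 0.662, -0.501])]
```

View pics/z1.png

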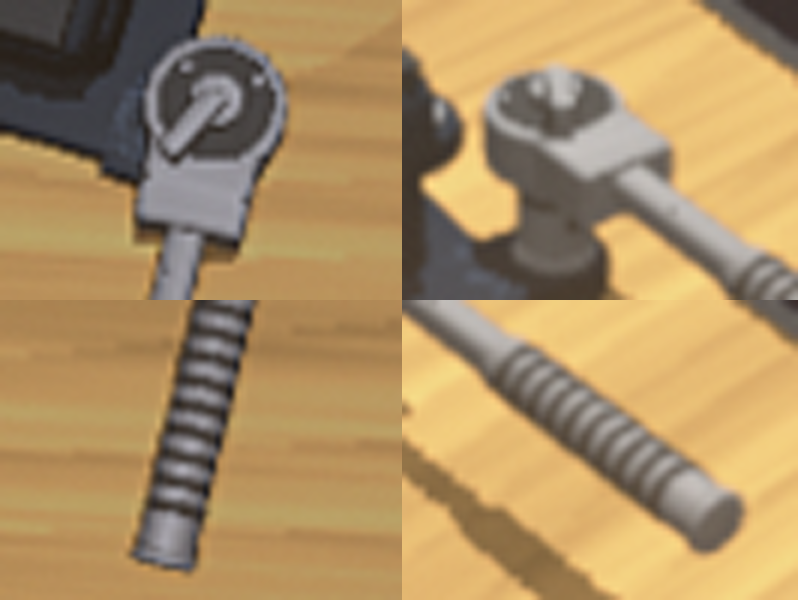

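The crop shows the head centre at top-camera (326,237). The lever tab points down-left to (318.3,245.8), and the handle end is near (302.5,339). In the side picture the end face centre is (382.7,301.7). The lever is on the tightening side.

Run:
```python
from h import *
a=manip.snapshot("top");b=manip.snapshot("side")
h=back(a,(326,237),.072);print("head",h)
hs=back(b,(290+(552-402)/6,230+105/6),.072);print("head side",hs)
e=back(a,(302.5,338.5),.068);es=back(b,(382.7,301.7),.062);print("end",e,es,np.linalg.norm(e-h),np.linalg.norm(es-hs))
for q in((h,e),(hs,es)): d=q[1]-q[0];print("ang",np.degrees(np.arctan2(d[1],d[0])))
t=back(a,(318.3,245.8),.084);d=t-h;print("tip",t,np.linalg.norm(d),np.degrees(np.arctan2(d[1],d[0])))
# bolts of vise in top view
for p in((340,199),(259,224),(273,180)):print("bolt",back(a,p,.025))
for n,p,z in(("meter",(157,234),.04),("socket",(194,275),.038),("spool",(207,180),.04)):print(n,back(a,p,z))
```

```text
head [0.60511884 0.00188331]
head side [0.60443965 0.00775587]
end [0.40869998 0.03278316] [0.41062332 0.03614632] 0.19883453481694588 0.19588463405224946
ang 171.05972217848606
ang 171.66650960351413
tip [0.58398487 0.01538265] 0.025077419344957604 147.43155614497869
bolt [ 0.69888782 -0.02171507]
bolt [0.63435393 0.13944128]
bolt [0.73059248 0.11941687]
meter [0.59560975 0.34255154]
socket [0.51817653 0.25707641]
spool [0.71654844 0.25384351]
```

```bash
cat >> h.py <<'E'
from scipy.spatial.transform import Rotation as Ro
H=np.array([.605,.004])
def pol(phi,r,n):  # TCP at radius r along phi, offset n along tool x (phi-90deg), world xy
    a=np.radians(phi);return H+r*np.array([np.cos(a),np.sin(a)])+n*np.array([np.sin(a),-np.cos(a)])
def Rphi(phi):
    a=np.radians(phi-90);return np.array([[np.cos(a),0,-np.sin(a)],[np.sin(a),0,np.cos(a)],[0,-1,0]])
def row(p,phi,o=None):
    o=o or manip.get_obs();R0=np.array(o["tool_rot"]);d=R0.T@(np.array(p)-o["position"])*100
    return [*d.round(2).tolist(),*np.degrees(Ro.from_matrix(R0.T@Rphi(phi)).as_rotvec()).round(1).tolist()]
E
python3 - <<'E'
from h import *
p=pol(145,.029,-.0315);print(p,row([*p,.2],145))
E
```

```text
[ 0.56317693 -0.00516957] [41.63, 3.12, -53.24, -0.0, 53.5, 0.0]
```

>>> servo_tool(steps=[[[2.1,0.1,-2.7,0,2.7,0],[4.2,0.3,-5.3,0,5.4,0],[6.2,0.4,-8,0,8,0],[8.3,0.6,-10.6,0,10.7,0],[10.4,0.8,-13.3,0,13.4,0],[12.5,0.9,-16,0,16,0],[14.6,1.1,-18.6,0,18.7,0],[16.7,1.2,-21.3,0,21.4,0],[18.7,1.4,-24,0,24,0],[20.8,1.5,-26.6,0,26.7,0]]], fingers=1, newtons=20)

```text
time_s: 1.3
position: [0.3772, -0.286, 0.2162]
tool_rot: [[0.145, 0.0, -0.99], [0.99, 0.0, 0.145], [0.0, -1.0, -0.0]]
ft_force: [-0.0, -0.6, -1.4]
gripper_width: 0.0855
```

Run:
```python
from h import *
p=pol(145,.029,-.0315);print(p,row([*p,.14],145))
```

```text
[ 0.56317693 -0.00516957] [30.48, 7.63, -14.34, 0.0, 26.7, 0.0]
```

>>> servo_tool(steps=[[[3.4,0.8,-1.6,0,3,0],[6.8,1.7,-3.2,0,6,0],[10.2,2.5,-4.8,0,9,0],[13.6,3.4,-6.4,0,12,0],[17,4.2,-8,0,15,0],[20.4,5.1,-9.6,0,18,0],[23.8,6,-11.2,0,21,0],[27.2,6.8,-12.8,0,24,0],[30,7.5,-14.1,0,26.4,0],[30.5,7.6,-14.3,0,26.7,0]]])

```text
time_s: 2.3
position: [0.5621, -0.0035, 0.1383]
tool_rot: [[0.571, -0.003, -0.821], [0.821, -0.0, 0.571], [-0.002, -1.0, 0.002]]
ft_force: [-0.7, 0.5, -0.3]
gripper_width: 0.0855
```

Run:
```python
from h import *
a=manip.snapshot("top");b=manip.snapshot("side")
A=cv2.resize(a["pixels"][170:270,270:370],(400,400),interpolation=cv2.INTER_CUBIC)
B=cv2.resize(b["pixels"][170:295,240:340],(400,500),interpolation=cv2.INTER_CUBIC)
cv2.imwrite("pics/z2.png",np.hstack([np.vstack([A,np.zeros((100,400,3),np.uint8)]),B]))
o=manip.get_obs();print(np.round(o["ft_force"],2),np.round(o["position"],4))
x=np.array(o["tool_rot"])[:,0];tip=o["position"]+.0425*x+[0,0,.013]
print("tip pad A",tip,proj(b,tip),proj(a,tip))
```

```text
[-0.67 -0.46  0.32] [ 0.5616 -0.0053  0.1396]
tip pad A [0.58588229 0.0296292  0.15255064] [[313.32435885 217.51703642]] [[310.55935781 235.66498946]]
```

View pics/z2.png

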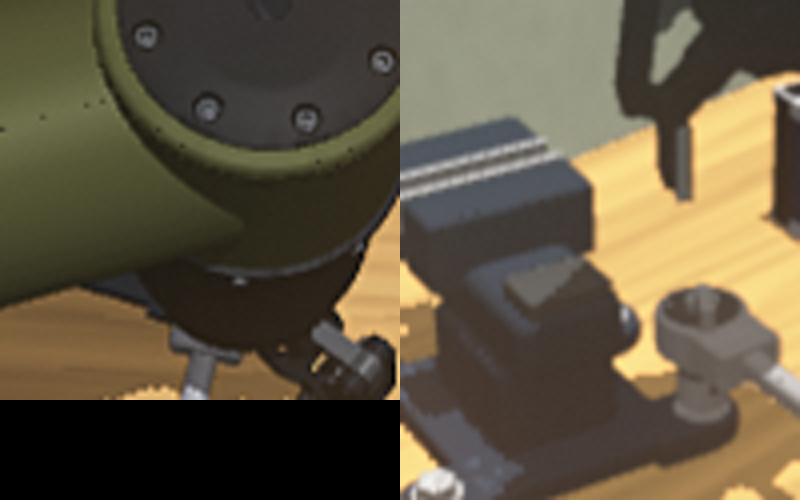

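The side crop shows the near finger's tip at about (311,220), against a predicted (313,218). The head centre is at about (316,247). The top view of the head is blocked by the wrist. Next is the descent.

Run:
```python
from h import *
b=manip.snapshot("side");a=manip.snapshot("top")
print("side head",back(b,(316,246.8),.072))
p=pol(145,.029,-.0315);print(p,row([*p,.067],145))
# vise housing top near corner predicted
c=np.array([.670,.0615]);X=np.array([.972,-.235]);Y=np.array([.235,.972])
print(proj(b,[[*(c-.056*X-.029*Y),.096]]),proj(b,[[*(c-.056*X+.029*Y),.096]]))
```

```text
side head [0.60497412 0.00456556]
[ 0.56317693 -0.00516957] [0.2, 7.37, -0.06, 0.0, 0.1, 0.0]
[[298.39213043 243.12695559]] [[270.35064083 251.41130279]]
```

>>> servo_tool(steps=[[[0.1,1,0,0,0,0],[0.2,2,0,0,0,0],[0.2,3,0,0,0,0],[0.2,4,0,0,0,0],[0.2,5,0,0,0,0],[0.2,6,0,0,0,0],[0.2,6.8,0,0,0,0],[0.2,7.2,0,0,0,0],[0.2,7.3,0,0,0,0],[0.2,7.3,0,0,0,0]]])

```text
time_s: 3.5
position: [0.563, -0.0042, 0.0675]
tool_rot: [[0.572, 0.0, -0.82], [0.82, 0.0, 0.572], [0.0, -1.0, -0.0]]
ft_force: [0.3, 0.4, -0.5]
gripper_width: 0.0856
```

Run:
```python
from h import *
b=manip.snapshot("side")
crop(b,"z3",270,180,80,100,6)
o=manip.get_obs();print(np.round(o["ft_force"],2),np.round(o["position"],4))
```

```text
[-0.63 -0.01 -0.7 ] [ 0.5631 -0.0042  0.0678]
```

View pics/z3.png

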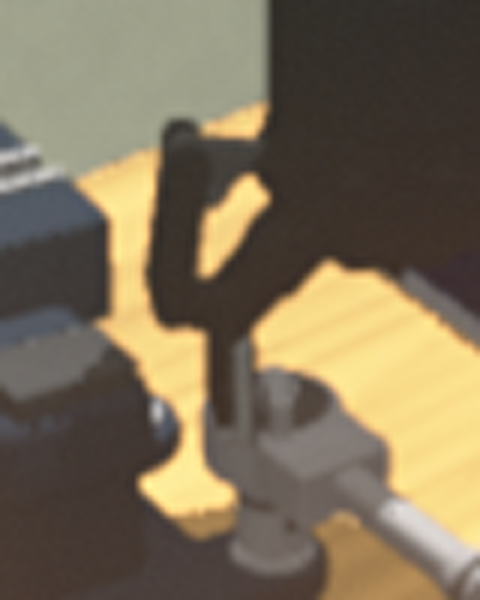

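The picture shows the finger standing beside the head, with its grey pad merging into the grey head around (312,255) in full-image pixels. There is no contact force. I'll check the tip height numerically.

Run:
```python
from h import *
b=manip.snapshot("side");o=manip.get_obs();R=np.array(o["tool_rot"]);p=np.array(o["position"])
for dz in(.013,.008):
  for r in(-.011,.011):
    t=p+.0425*R[:,0]+r*R[:,2]+[0,0,dz];print(dz,r,t.round(4),((proj(b,t)-[270,180])*6).round(0))
    t2=t+[0.0,0,.0705];print("   earlier pose",((proj(b,t2)-[240,170])*4+[400,0]).round(0))
```

```text
0.013 -0.011 [0.5965 0.0244 0.0809] [[249. 409.]]
   earlier pose [[686. 181.]]
0.013 0.011 [0.5784 0.037  0.0809] [[260. 446.]]
   earlier pose [[693. 203.]]
0.008 -0.011 [0.5965 0.0244 0.0759] [[249. 423.]]
   earlier pose [[686. 190.]]
0.008 0.011 [0.5784 0.037  0.0759] [[260. 460.]]
   earlier pose [[693. 213.]]
```

Run:
```python
from h import *
for n in(-.035,-.0385):
  print(row([*pol(145,.029,n),.0645],145))
o=dict(manip.get_obs());o["position"]=np.array([*pol(145,.029,-.0385),.0645]);o["tool_rot"]=Rphi(145)
for phi in np.arange(149,186,4):print(row([*pol(phi,.029,-.0385),.0645],phi,o))
```

```text
[-0.43, 0.33, -0.06, 0.0, 0.1, 0.0]
[-0.78, 0.33, -0.06, 0.0, 0.1, 0.0]
[-0.19, 0.0, -0.28, 0.0, -4.0, 0.0]
[-0.37, 0.0, -0.56, 0.0, -8.0, 0.0]
[-0.52, 0.0, -0.86, 0.0, -12.0, 0.0]
[-0.65, 0.0, -1.17, 0.0, -16.0, 0.0]
[-0.76, 0.0, -1.49, 0.0, -20.0, 0.0]
[-0.85, 0.0, -1.82, 0.0, -24.0, 0.0]
[-0.91, 0.0, -2.15, 0.0, -28.0, 0.0]
[-0.95, 0.0, -2.48, 0.0, -32.0, 0.0]
[-0.97, 0.0, -2.82, 0.0, -36.0, 0.0]
[-0.96, 0.0, -3.15, 0.0, -40.0, 0.0]
```

>>> servo_tool(steps=[[[0,0.2,0,0,0,0],[-0.1,0.33,0,0,0,0],[-0.25,0.33,0,0,0,0],[-0.4,0.33,0,0,0,0],[-0.5,0.33,0,0,0,0],[-0.6,0.33,0,0,0,0],[-0.7,0.33,0,0,0,0],[-0.75,0.33,0,0,0,0],[-0.78,0.33,0,0,0,0],[-0.78,0.33,0,0,0,0]]])

```text
time_s: 4.6
position: [0.5584, -0.0105, 0.0641]
tool_rot: [[0.572, 0.0, -0.82], [0.82, 0.0, 0.572], [0.0, -1.0, 0.0]]
ft_force: [-0.3, 1.6, 0.0]
gripper_width: 0.0856
```

>>> servo_tool(steps=[[[-0.1,0,-0.14,0,-2,0],[-0.19,0,-0.28,0,-4,0],[-0.28,0,-0.42,0,-6,0],[-0.37,0,-0.56,0,-8,0],[-0.45,0,-0.71,0,-10,0],[-0.52,0,-0.86,0,-12,0],[-0.59,0,-1.01,0,-14,0],[-0.65,0,-1.17,0,-16,0],[-0.71,0,-1.33,0,-18,0],[-0.76,0,-1.49,0,-20,0]]])

```text
time_s: 5.6
position: [0.5664, -0.0253, 0.064]
tool_rot: [[0.256, 0.0, -0.967], [0.967, 0.0, 0.256], [0.0, -1.0, -0.0]]
ft_force: [0.8, 1.2, -0.2]
gripper_width: 0.0853
```

Run:
```python
from h import *
o=manip.get_obs();R=np.array(o["tool_rot"]);print(np.round(o["ft_force"],2),(R.T@o["ft_force"]).round(2),o["time_s"])
for phi in np.arange(167,184,2):print(phi,row([*pol(phi,.029,-.0385),.0645],phi))
b=manip.snapshot("side");crop(b,"z4",270,200,80,80,7)
```

```text
[ 0.78  1.15 -0.25] [ 1.32  0.25 -0.46] 5.6
167 [-0.12, -0.05, -0.2, 0.0, -1.8, 0.0]
169 [-0.21, -0.05, -0.34, 0.0, -3.8, 0.0]
171 [-0.3, -0.05, -0.49, 0.0, -5.8, 0.0]
173 [-0.39, -0.05, -0.63, 0.0, -7.8, 0.0]
175 [-0.47, -0.05, -0.78, 0.0, -9.8, 0.0]
177 [-0.54, -0.05, -0.93, 0.0, -11.8, 0.0]
179 [-0.61, -0.05, -1.08, 0.0, -13.8, 0.0]
181 [-0.67, -0.05, -1.24, 0.0, -15.8, 0.0]
183 [-0.73, -0.05, -1.4, 0.0, -17.8, 0.0]
```

View pics/z4.png

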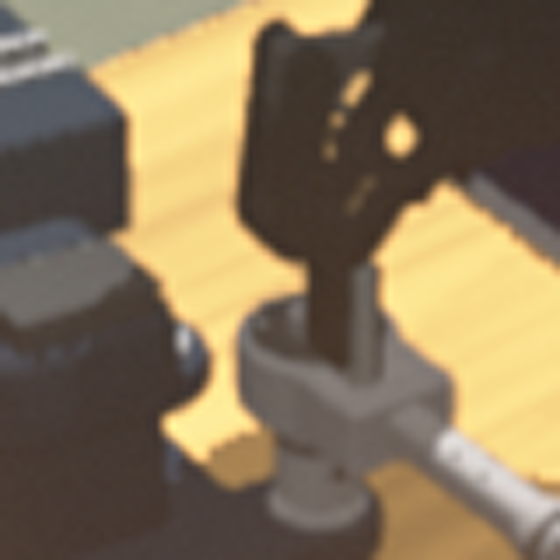

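The picture shows the finger over the head's wide part, with the tab on its far side. The 1.3 N reaction fits the lever turning with the finger.

>>> servo_tool(steps=[[[-0.1,0,-0.2,0,-1.8,0],[-0.2,0,-0.34,0,-3.8,0],[-0.29,0,-0.49,0,-5.8,0],[-0.38,0,-0.63,0,-7.8,0],[-0.46,0,-0.78,0,-9.8,0],[-0.53,0,-0.93,0,-11.8,0],[-0.6,0,-1.08,0,-13.8,0],[-0.66,0,-1.24,0,-15.8,0],[-0.72,0,-1.4,0,-17.8,0],[-0.74,0,-1.46,0,-18.5,0]]])

```text
time_s: 6.65
position: [0.5782, -0.0361, 0.0639]
tool_rot: [[-0.063, -0.001, -0.998], [0.998, 0.0, -0.063], [0.0, -1.0, 0.001]]
ft_force: [-1.1, 1.3, 1.1]
gripper_width: 0.0851
```

Run:
```python
from h import *
o=manip.get_obs();R=np.array(o["tool_rot"]);print(np.round(o["ft_force"],2),(R.T@o["ft_force"]).round(2),o["time_s"])
for phi in np.arange(185,206,2):print(phi,row([*pol(phi,.029,-.0385),.0645],phi))
```

```text
[-1.08  1.26  1.1 ] [ 1.32 -1.1   1.  ] 6.65
185 [-0.08, -0.06, -0.12, -0.0, -1.4, 0.0]
187 [-0.18, -0.06, -0.26, -0.0, -3.4, 0.0]
189 [-0.27, -0.06, -0.4, -0.0, -5.4, 0.0]
191 [-0.35, -0.06, -0.54, -0.0, -7.4, 0.0]
193 [-0.44, -0.06, -0.69, -0.0, -9.4, 0.0]
195 [-0.51, -0.06, -0.84, -0.0, -11.4, 0.0]
197 [-0.58, -0.06, -1.0, -0.0, -13.4, 0.0]
199 [-0.65, -0.06, -1.15, -0.0, -15.4, 0.0]
201 [-0.7, -0.06, -1.31, -0.0, -17.4, 0.0]
203 [-0.76, -0.06, -1.47, -0.0, -19.4, 0.0]
205 [-0.81, -0.06, -1.63, -0.0, -21.4, 0.0]
```

>>> servo_tool(steps=[[[-0.08,0,-0.12,0,-1.4,0],[-0.13,0,-0.19,0,-2.4,0],[-0.18,0,-0.26,0,-3.4,0],[-0.22,0,-0.33,0,-4.4,0],[-0.27,0,-0.4,0,-5.4,0],[-0.31,0,-0.47,0,-6.4,0],[-0.35,0,-0.54,0,-7.4,0],[-0.4,0,-0.61,0,-8.4,0],[-0.44,0,-0.69,0,-9.4,0],[-0.44,0,-0.69,0,-9.4,0]]])

```text
time_s: 7.65
position: [0.5856, -0.0403, 0.0639]
tool_rot: [[-0.226, -0.0, -0.974], [0.974, 0.0, -0.226], [0.0, -1.0, 0.0]]
ft_force: [-0.5, 1.4, -0.6]
gripper_width: 0.0854
```

```bash
cat > s.py <<'E'
from h import *
o=manip.get_obs();R=np.array(o["tool_rot"]);print((R.T@o["ft_force"]).round(2),"tq",np.round(o["ft_torque"],3),o["time_s"],np.round(o["position"],4),"phi",round(np.degrees(np.arctan2(R[1,2],R[0,2]))%360,2))
E
python3 s.py
python3 - <<'E'
from h import *
for phi in range(193,205):print(phi,row([*pol(phi,.029,-.0385),.0645],phi))
E
```

```text
[1.44 0.61 0.17] tq [0.472 0.664 0.05 ] 7.65 [ 0.5856 -0.0403  0.0639] phi 193.03
193 [0.03, -0.06, 0.02, -0.0, 0.0, 0.0]
194 [-0.02, -0.06, -0.05, -0.0, -1.0, 0.0]
195 [-0.07, -0.06, -0.12, -0.0, -2.0, 0.0]
196 [-0.11, -0.06, -0.19, -0.0, -3.0, 0.0]
197 [-0.16, -0.06, -0.26, -0.0, -4.0, 0.0]
198 [-0.21, -0.06, -0.33, -0.0, -5.0, 0.0]
199 [-0.25, -0.06, -0.4, -0.0, -6.0, 0.0]
200 [-0.29, -0.06, -0.48, -0.0, -7.0, 0.0]
201 [-0.33, -0.06, -0.55, -0.0, -8.0, 0.0]
202 [-0.37, -0.06, -0.62, -0.0, -9.0, 0.0]
203 [-0.41, -0.06, -0.7, -0.0, -10.0, 0.0]
204 [-0.45, -0.06, -0.77, -0.0, -11.0, 0.0]
```

>>> servo_tool(steps=[[[-0.05,0,-0.07,0,-1,0],[-0.1,0,-0.14,0,-2,0],[-0.14,0,-0.21,0,-3,0],[-0.14,0,-0.21,0,-3,0]]])

```text
time_s: 8.05
position: [0.588, -0.0412, 0.0639]
tool_rot: [[-0.276, -0.0, -0.961], [0.961, 0.0, -0.276], [0.0, -1.0, 0.0]]
ft_force: [-2.4, 1.4, -0.1]
gripper_width: 0.0852
```

>>> servo_tool(steps=[[[-0.05,0,-0.07,0,-1,0],[-0.05,0,-0.07,0,-1,0],[-0.05,0,-0.07,0,-1,0]]])

```text
time_s: 8.35
position: [0.5887, -0.0415, 0.0639]
tool_rot: [[-0.292, -0.0, -0.956], [0.956, -0.0, -0.292], [0.0, -1.0, 0.0]]
ft_force: [-2.1, 1.2, -0.3]
gripper_width: 0.0854
```

```bash
python3 s.py
```

```text
[1.73 0.32 1.67] tq [0.397 0.626 0.091] 8.35 [ 0.5887 -0.0415  0.0639] phi 196.99
```

>>> servo_tool(steps=[[[-0.04,0,-0.07,0,-1,0],[-0.04,0,-0.07,0,-1,0],[-0.04,0,-0.07,0,-1,0]]])

```text
time_s: 8.65
position: [0.5895, -0.0416, 0.064]
tool_rot: [[-0.309, -0.0, -0.951], [0.951, 0.0, -0.309], [0.0, -1.0, 0.0]]
ft_force: [-2.4, 1.1, -0.2]
gripper_width: 0.0854
```

>>> servo_tool(steps=[[[-0.04,0,-0.07,0,-1,0],[-0.04,0,-0.07,0,-1,0],[-0.04,0,-0.07,0,-1,0]]])

```text
time_s: 8.95
position: [0.5903, -0.0418, 0.064]
tool_rot: [[-0.325, -0.0, -0.946], [0.946, 0.0, -0.325], [0.0, -1.0, 0.0]]
ft_force: [-2.2, 1.6, 0.1]
gripper_width: 0.0853
```

```bash
python3 s.py
```

```text
[ 2.24 -0.06  1.59] tq [0.434 0.76  0.021] 8.95 [ 0.5903 -0.0418  0.064 ] phi 198.99
```

>>> servo_tool(steps=[[[-0.04,0,-0.07,0,-1,0],[-0.04,0,-0.07,0,-1,0],[-0.04,0,-0.07,0,-1,0]]])

```text
time_s: 9.25
position: [0.5911, -0.042, 0.064]
tool_rot: [[-0.342, -0.0, -0.94], [0.94, 0.0, -0.342], [0.0, -1.0, 0.0]]
ft_force: [-1.9, 2.2, -0.6]
gripper_width: 0.085
```

```bash
python3 s.py;python3 - <<'E'
from h import *
b=manip.snapshot("side");crop(b,"z5",290,220,60,50,10)
print(row([*pol(200,.029,-.0385),.0645],200))
E
```

```text
[2.72 0.61 1.05] tq [0.376 0.752 0.166] 9.25 [ 0.5911 -0.042   0.064 ] phi 199.99
[-0.01, -0.06, 0.02, -0.0, -0.0, 0.0]
```

View pics/z5.png

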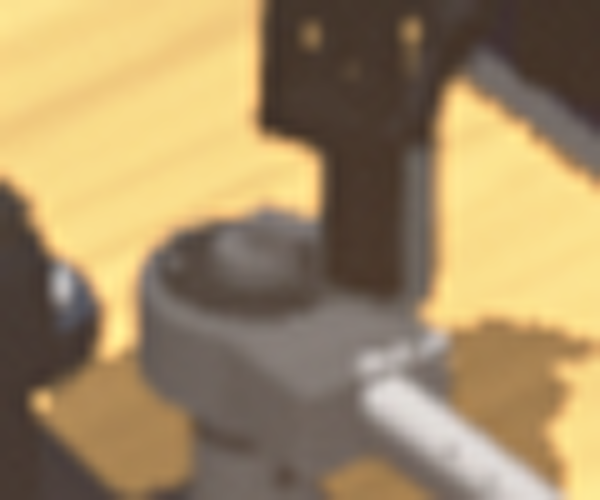

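The picture shows the finger now past the handle line, with the tab hidden behind it. The force is rising slowly, so I'll take small steps until the stop shows.

>>> servo_tool(steps=[[[-0.04,0,-0.07,0,-1,0],[-0.04,0,-0.07,0,-1,0],[-0.04,0,-0.07,0,-1,0]]])

```text
time_s: 9.6
position: [0.5919, -0.0421, 0.064]
tool_rot: [[-0.358, -0.0, -0.934], [0.934, 0.0, -0.358], [0.0, -1.0, 0.0]]
ft_force: [-3.0, 1.4, -1.4]
gripper_width: 0.0853
```

```bash
python3 s.py
```

```text
[2.4  1.43 2.32] tq [0.406 0.786 0.087] 9.6 [ 0.5919 -0.0421  0.064 ] phi 200.99
```

>>> servo_tool(steps=[[[-0.04,0,0.0,0,-1,0],[-0.04,0,0.0,0,-1,0],[-0.04,0,0.0,0,-1,0]]])

```text
time_s: 9.9
position: [0.5924, -0.0424, 0.0641]
tool_rot: [[-0.374, 0.001, -0.927], [0.927, 0.0, -0.374], [-0.0, -1.0, -0.001]]
ft_force: [-0.1, 0.8, -2.1]
gripper_width: 0.0856
```

```bash
python3 s.py
```

```text
[ 0.82  2.08 -0.19] tq [ 0.469  0.055 -0.033] 9.9 [ 0.5924 -0.0424  0.0641] phi 201.99
```

```bash
cat >> s.py <<'E'
t=np.array(o["ft_torque"])/.25;F=np.array([-t[1],t[0],0]);print("from torque",(R.T@F).round(2))
E
echo
```

>>> servo_tool(steps=[[[-0.05,0,-0.04,0,-1,0],[-0.05,0,-0.04,0,-1,0],[-0.05,0,-0.04,0,-1,0]]])

```text
time_s: 10.2
position: [0.5929, -0.0427, 0.0642]
tool_rot: [[-0.391, 0.001, -0.921], [0.921, 0.0, -0.391], [-0.0, -1.0, -0.001]]
ft_force: [-0.2, 2.2, -0.4]
gripper_width: 0.0857
```

```bash
python3 s.py
```

```text
[ 2.12  0.39 -0.71] tq [ 0.496 -0.138  0.025] 10.2 [ 0.5929 -0.0427  0.0642] phi 202.99
from torque [ 1.61  0.   -1.28]
```

>>> servo_tool(steps=[[[-0.05,0,-0.05,0,-1,0],[-0.05,0,-0.05,0,-1,0],[-0.05,0,-0.05,0,-1,0]]])

```text
time_s: 10.5
position: [0.5935, -0.0429, 0.0642]
tool_rot: [[-0.407, 0.0, -0.914], [0.914, 0.0, -0.407], [0.0, -1.0, -0.0]]
ft_force: [1.8, 2.3, -0.3]
gripper_width: 0.0853
```

```bash
python3 s.py
```

```text
[ 1.36  0.25 -2.59] tq [ 0.66  -0.161 -0.083] 10.5 [ 0.5935 -0.0429  0.0642] phi 204.0
from torque [ 2.15  0.   -1.66]
```

>>> servo_tool(steps=[[[-0.05,0,-0.05,0,-1,0],[-0.05,0,-0.05,0,-1,0],[-0.05,0,-0.05,0,-1,0]]])

```text
time_s: 10.8
position: [0.5941, -0.043, 0.0641]
tool_rot: [[-0.423, 0.0, -0.906], [0.906, 0.0, -0.423], [0.0, -1.0, -0.001]]
ft_force: [0.3, 3.5, 0.7]
gripper_width: 0.0851
```

```bash
python3 s.py
```

```text
[ 3.01 -0.7  -1.72] tq [ 1.223 -0.226 -0.025] 10.8 [ 0.5941 -0.043   0.0641] phi 205.0
from torque [ 4.05  0.   -2.89]
```

>>> servo_tool(steps=[[[-0.01,0,0.03,0,-0.3,0],[-0.01,0,0.03,0,-0.3,0],[-0.01,0,0.03,0,-0.3,0]]])

```text
time_s: 11.1
position: [0.5938, -0.0433, 0.064]
tool_rot: [[-0.427, 0.0, -0.904], [0.904, 0.0, -0.427], [0.0, -1.0, -0.0]]
ft_force: [0.6, 5.0, 0.1]
gripper_width: 0.0854
```

```bash
python3 s.py
```

```text
[ 4.28 -0.07 -2.67] tq [ 1.448 -0.306 -0.145] 11.1 [ 0.5938 -0.0433  0.064 ] phi 205.3
from torque [ 4.71  0.   -3.58]
```

>>> servo_tool(steps=[[[0.1,0,0,0,0,0],[0.3,0,0.1,0,0,0],[0.6,0,0.2,0,0,0],[0.8,0,0.3,0,0,0],[0.8,-1,0.5,0,0,0],[0.8,-3,1,0,0,0],[0.8,-6,2,0,0,0],[0.8,-9,4,0,0,0],[0.8,-10,7,0,0,0],[0.8,-10,10,0,0,0]]])

```text
time_s: 12.1
position: [0.5, -0.0796, 0.1673]
tool_rot: [[-0.427, 0.005, -0.904], [0.904, -0.0, -0.427], [-0.002, -1.0, -0.004]]
ft_force: [-0.2, -1.2, -0.1]
gripper_width: 0.0855
```

```bash
python3 s.py
python3 - <<'E'
from h import *
a=manip.snapshot("top");b=manip.snapshot("side")
A=cv2.resize(a["pixels"][215:345,285:365],None,fx=4.5,fy=4.5,interpolation=cv2.INTER_CUBIC)
B=cv2.resize(b["pixels"][225:285,290:340],None,fx=8,fy=8,interpolation=cv2.INTER_CUBIC)
z=np.zeros((585,760,3),np.uint8);z[:A.shape[0],:A.shape[1]]=A;z[:B.shape[0],360:]=B
cv2.imwrite("pics/z6.png",z)
E
```

```text
[-0.98  0.15  0.68] tq [-0.038  0.052 -0.014] 12.1 [ 0.5    -0.0796  0.1673] phi 205.31
from torque [-0.05 -0.    0.25]
```

View pics/z6.png

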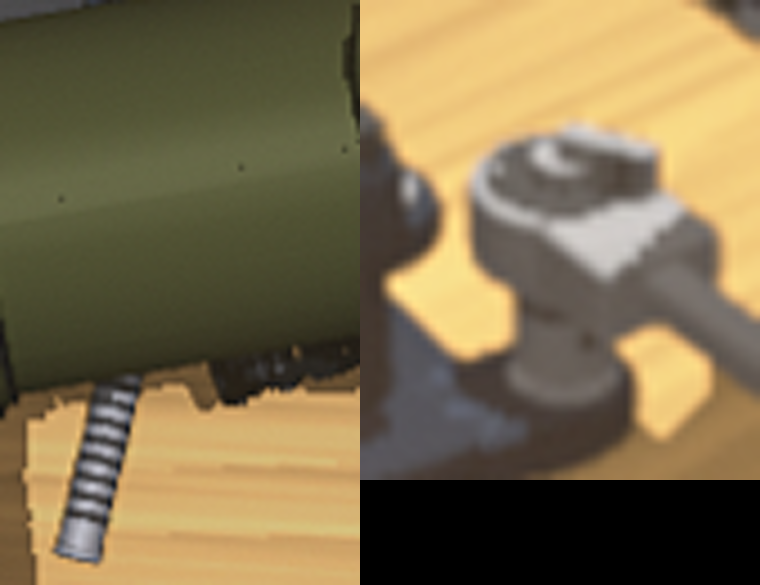

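The crop shows the tab now on the far (case) side of the handle line, and the handle end is still at about (303,339), so the handle hasn't moved. Next I go over the grip.

Run:
```python
from h import *
b=manip.snapshot("side")
t=back(b,(326,245.6),.084);h=back(b,(314,244.4),.086);print(t,h,np.degrees(np.arctan2(*(t-H)[::-1]))%360)
H[1]=.0045
print(row([*pol(171.5,.150,0),.15],171.5))
```

```text
[0.58072047 0.00163663] [0.59728366 0.01723019] 185.55964719352136
[11.44, 1.57, -0.67, 0.2, 33.8, -0.0]
```

Run:
```python
from h import *
b=manip.snapshot("side");H[1]=.0045
f=lambda P:((proj(b,P)-[290,225])*8+[360,0]).round(0).tolist()
print("head c",f([*H,.072]))
for ph in(185,190,195,200,205):
  a=np.radians(ph);u=np.array([np.cos(a),np.sin(a)]);v=np.array([-u[1],u[0]])
  print(ph,[f([*(H+.025*u+s*.004*v),z]) for s in(-1,1) for z in(.086,.073)])
```

```text
head c [[568.0, 174.0]]
185 [[[637.0, 166.0]], [[637.0, 213.0]], [[659.0, 153.0]], [[658.0, 200.0]]]
190 [[[644.0, 163.0]], [[643.0, 210.0]], [[663.0, 149.0]], [[663.0, 196.0]]]
195 [[[650.0, 159.0]], [[649.0, 206.0]], [[667.0, 145.0]], [[666.0, 191.0]]]
200 [[[656.0, 156.0]], [[655.0, 202.0]], [[670.0, 140.0]], [[669.0, 187.0]]]
205 [[[660.0, 152.0]], [[660.0, 198.0]], [[672.0, 135.0]], [[671.0, 182.0]]]
```

>>> servo_tool(steps=[[[1.2,0.2,0,0,3.4,0],[2.4,0.4,-0.2,0,6.8,0],[3.6,0.6,-0.3,0,10.2,0],[4.8,0.8,-0.4,0,13.6,0],[6,1,-0.5,0,17,0],[7.2,1.2,-0.6,0,20.4,0],[8.4,1.4,-0.6,0,23.8,0],[9.6,1.5,-0.7,0,27.2,0],[10.8,1.6,-0.7,0,30.6,0],[11.4,1.6,-0.7,0,33.8,0]]], fingers=0.45)

```text
time_s: 13.3
position: [0.4576, 0.0281, 0.1478]
tool_rot: [[0.149, -0.001, -0.989], [0.989, -0.0, 0.149], [-0.0, -1.0, 0.001]]
ft_force: [-0.2, 0.4, -1.0]
gripper_width: 0.0385
```

```bash
python3 s.py
python3 - <<'E'
from h import *
H[1]=.0045
print(row([*pol(171.5,.150,0),.037],171.5))
b=manip.snapshot("side");crop(b,"z7",290,215,100,95,6)
E
```

```text
[0.38 1.05 0.23] tq [-0.035 -0.002  0.001] 13.3 [0.4576 0.0281 0.1478] phi 171.42
from torque [-0.14  0.   -0.03]
[-0.15, 11.08, 0.06, -0.0, -0.1, -0.0]
```

View pics/z7.png

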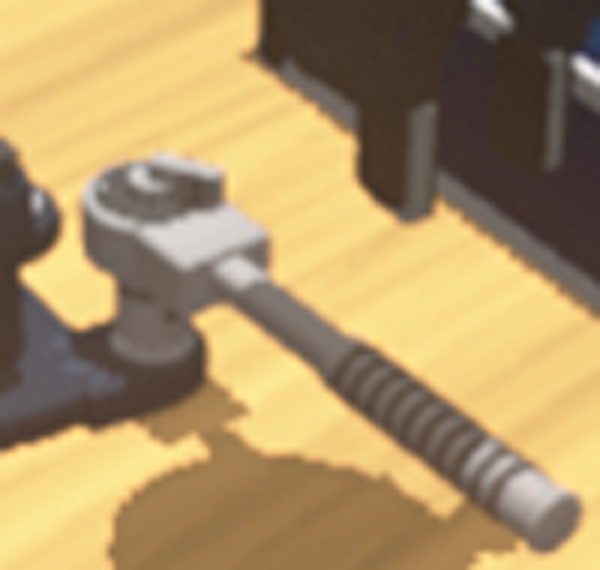

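The picture shows the fingers above the grip, which runs from about (348,275) to (380,302), and the tab over on the far side. The measured tab end fits about 195–203°, consistent with the stop. Descending.

>>> servo_tool(steps=[[[-0.1,1.5,0,0,0,0],[-0.15,3,0,0,0,0],[-0.15,4.5,0,0,0,0],[-0.15,6,0,0,0,0],[-0.15,7.2,0,0,0,0],[-0.15,8.4,0,0,0,0],[-0.15,9.6,0,0,0,0],[-0.15,10.6,0,0,0,0],[-0.15,11,0,0,0,0],[-0.15,11,0,0,0,0]]])

```text
time_s: 14.35
position: [0.4571, 0.0255, 0.0375]
tool_rot: [[0.148, -0.001, -0.989], [0.989, -0.0, 0.148], [-0.0, -1.0, 0.001]]
ft_force: [0.6, 0.2, 0.2]
gripper_width: 0.0386
```

>>> servo_tool(steps=[[[0.66,0,0,0,2.5,0],[1.31,0,-0.06,0,5,0],[1.96,0,-0.13,0,7.5,0],[2.6,0,-0.23,0,10,0],[3.25,0,-0.35,0,12.5,0],[3.88,0,-0.51,0,15,0],[4.5,0,-0.69,0,17.5,0],[5.13,0,-0.9,0,20,0],[5.13,0,-0.9,0,20,0]]])

```text
time_s: 15.25
position: [0.4743, 0.0753, 0.0387]
tool_rot: [[0.477, 0.001, -0.879], [0.879, 0.0, 0.477], [0.0, -1.0, -0.001]]
ft_force: [0.3, -0.6, -0.8]
gripper_width: 0.0384
```

```bash
python3 s.py
```

```text
[-0.37  0.84 -0.54] tq [ 0.003 -0.01  -0.052] 15.25 [0.4743 0.0753 0.0387] phi 151.5
from torque [ 0.03  0.   -0.03]
```

>>> servo_tool(steps=[[[0.66,0,0,0,2.5,0],[1.31,0,-0.06,0,5,0],[1.96,0,-0.13,0,7.5,0],[2.6,0,-0.23,0,10,0],[3.25,0,-0.35,0,12.5,0],[3.88,0,-0.51,0,15,0],[4.5,0,-0.69,0,17.5,0],[5.13,0,-0.9,0,20,0],[5.74,0,-1.14,0,22.5,0],[6.34,0,-1.41,0,25,0]]])

```text
time_s: 16.25
position: [0.5298, 0.1009, 0.0367]
tool_rot: [[0.78, -0.02, -0.625], [0.625, 0.033, 0.78], [0.005, -0.999, 0.038]]
ft_force: [-3.7, -0.0, -0.8]
gripper_width: 0.0385
```

```bash
python3 s.py;python3 - <<'E'
from h import *
a=manip.snapshot("top");b=manip.snapshot("side")
A=cv2.resize(a["pixels"][205:345,230:360],None,fx=3,fy=3,interpolation=cv2.INTER_CUBIC)
B=cv2.resize(b["pixels"][200:340,270:400],None,fx=3,fy=3,interpolation=cv2.INTER_CUBIC)
cv2.imwrite("pics/z8.png",np.hstack([A,B]))
E
```

```text
[-2.89  0.84  2.27] tq [-0.195  1.187  0.03 ] 16.25 [0.5298 0.1009 0.0367] phi 128.71
from torque [-4.19  0.07  2.36]
```

View pics/z8.png

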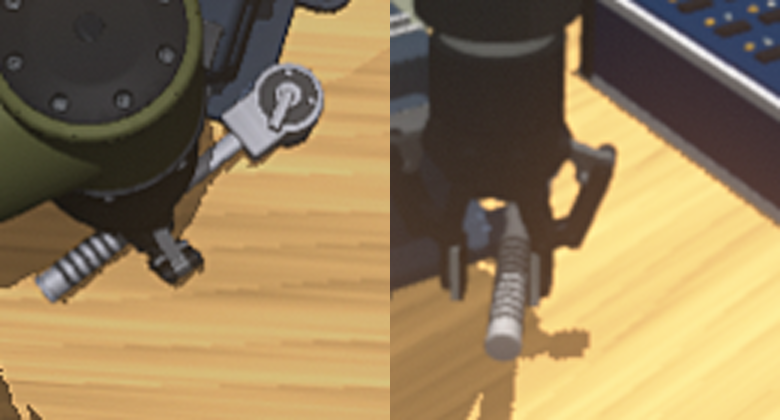

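The top crop shows the handle swung to end at about (247,300), with the tab about 30° to its loosening side. The TCP is short of its target, though, so I'll check the joints.

```bash
python3 s.py
python3 - <<'E'
from h import *
o=manip.get_obs();print(np.round(o["joint_positions"],3),np.round(o["qvel"],3));a=manip.snapshot("top");h=back(a,(326,236.7),.072);e=back(a,(247.3,299.5),.068)
print(h,e,np.degrees(np.arctan2(*(e-h)[::-1])))
H[1]=.0045;print(row([*pol(127,.15,0),.037],127))
E
```

```text
[-1.1  -0.08  0.24] tq [-0.567  0.023  0.073] 16.35 [0.5308 0.1002 0.0367] phi 128.63
from torque [-1.49 -0.07 -1.71]
[ 0.533 -0.042 -0.341 -0.039 -1.271 -2.989] [ 0.02  -0.025 -0.026  0.016  0.012 -0.002]
[0.60571361 0.00192216] [0.47418936 0.14253039] 133.08813391950184
[0.26, 0.09, 2.86, -2.1, 1.7, 0.3]
```

Joint 6 is at its -2.99 limit, so I must not turn further that way. The handle stands at 133°, enough for the loosening stroke, which turns the joint back.

```bash
cat > arc.py <<'E'
import sys
from h import *
H[1]=.0045
o=manip.get_obs()
for ph in np.arange(*map(float,sys.argv[1:4])):
    w=max(ph,138);print(ph,row([*pol(ph,.15,0),.037],w,o))
E
python3 arc.py 131 177 4
```

```text
131.0 [-0.79, 0.08, 2.85, -2.0, -9.3, 0.5]
135.0 [-1.83, 0.07, 2.77, -2.0, -9.3, 0.5]
139.0 [-2.87, 0.06, 2.62, -2.0, -10.3, 0.5]
143.0 [-3.89, 0.05, 2.4, -2.0, -14.3, 0.6]
147.0 [-4.9, 0.03, 2.11, -2.0, -18.3, 0.7]
151.0 [-5.88, 0.01, 1.74, -2.0, -22.3, 0.7]
155.0 [-6.83, -0.01, 1.31, -2.0, -26.3, 0.8]
159.0 [-7.76, -0.03, 0.81, -1.9, -30.3, 0.9]
163.0 [-8.64, -0.06, 0.26, -1.9, -34.3, 1.0]
167.0 [-9.48, -0.09, -0.36, -1.9, -38.3, 1.0]
171.0 [-10.28, -0.11, -1.04, -1.9, -42.3, 1.1]
175.0 [-11.03, -0.15, -1.77, -1.8, -46.3, 1.2]
```

>>> servo_tool(steps=[[[-0.4,0.1,1.4,-1,-4,0.2],[-0.8,0.1,2.85,-2,-9.3,0.5],[-1.8,0.1,2.8,-2,-9.3,0.5],[-2.9,0.1,2.6,-2,-10.3,0.5],[-3.9,0.05,2.4,-2,-14.3,0.6],[-4.9,0,2.1,-2,-18.3,0.7],[-4.9,0,2.1,-2,-18.3,0.7]]])

```text
time_s: 17.1
position: [0.4785, 0.0857, 0.0378]
tool_rot: [[0.545, 0.0, -0.838], [0.838, 0.001, 0.545], [0.001, -1.0, 0.0]]
ft_force: [0.2, -0.3, -0.2]
gripper_width: 0.0384
```

```bash
python3 s.py; python3 arc.py 151 188 4;python3 -c "
from h import *
print(np.round(manip.get_obs()['joint_positions'],2))"
```

```text
[-0.14  0.16 -0.28] tq [-0.003  0.012 -0.036] 17.1 [0.4785 0.0857 0.0378] phi 146.97
from torque [-0.04 -0.    0.03]
151.0 [-0.97, 0.08, -0.07, -0.0, -4.0, 0.0]
155.0 [-2.01, 0.08, -0.18, -0.0, -8.0, 0.0]
159.0 [-3.04, 0.08, -0.36, -0.0, -12.0, 0.0]
163.0 [-4.06, 0.08, -0.61, -0.0, -16.0, 0.0]
167.0 [-5.05, 0.08, -0.94, -0.0, -20.0, 0.0]
171.0 [-6.02, 0.08, -1.33, 0.0, -24.0, 0.0]
175.0 [-6.96, 0.08, -1.79, 0.0, -28.0, 0.0]
179.0 [-7.87, 0.08, -2.31, 0.0, -32.0, 0.0]
183.0 [-8.74, 0.07, -2.9, 0.0, -36.0, 0.0]
187.0 [-9.56, 0.07, -3.55, 0.0, -40.0, 0.0]
[ 0.59 -0.21 -0.5  -0.   -1.28 -2.74]
```

>>> servo_tool(steps=[[[-0.97,0,-0.07,0,-4,0],[-2.01,0,-0.18,0,-8,0],[-3.04,0,-0.36,0,-12,0],[-4.06,0,-0.61,0,-16,0],[-5.05,0,-0.94,0,-20,0],[-6.02,0,-1.33,0,-24,0],[-6.96,0,-1.79,0,-28,0],[-7.87,0,-2.31,0,-32,0],[-8.74,0,-2.9,0,-36,0],[-9.56,0,-3.55,0,-40,0]]])

```text
time_s: 18.1
position: [0.4556, -0.0124, 0.0367]
tool_rot: [[-0.122, -0.003, -0.992], [0.992, 0.002, -0.122], [0.002, -1.0, 0.002]]
ft_force: [-3.9, 5.0, -1.4]
gripper_width: 0.0386
```

```bash
python3 s.py; python3 arc.py 190 211.5 3
```

```text
[5.48 1.45 3.2 ] tq [1.671 1.259 0.021] 18.1 [ 0.4556 -0.0124  0.0367] phi 187.03
from torque [7.25 0.03 4.18]
190.0 [-0.93, -0.03, -0.06, -0.1, -3.0, 0.1]
193.0 [-1.71, -0.03, -0.12, -0.1, -6.0, 0.1]
196.0 [-2.49, -0.03, -0.22, -0.1, -9.0, 0.1]
199.0 [-3.26, -0.04, -0.36, -0.1, -12.0, 0.1]
202.0 [-4.02, -0.04, -0.54, -0.1, -15.0, 0.2]
205.0 [-4.78, -0.04, -0.77, -0.1, -18.0, 0.2]
208.0 [-5.52, -0.04, -1.03, -0.1, -21.0, 0.2]
211.0 [-6.24, -0.05, -1.33, -0.1, -24.0, 0.2]
```

Force of 5–7 N tangentially: the ratchet is driving. I'll finish the stroke gently towards the case.

>>> servo_tool(steps=[[[-0.9,0,-0.06,0,-3,0],[-1.7,0,-0.12,0,-6,0],[-2.5,0,-0.22,0,-9,0],[-3.2,0,-0.36,0,-12,0],[-4,0,-0.54,0,-15,0],[-4.7,0,-0.77,0,-18,0],[-5.2,0,-0.93,0,-20,0],[-5.5,0,-1.03,0,-21,0],[-5.6,0,-1.1,0,-21.5,0],[-5.6,0,-1.1,0,-21.5,0]]])

```text
time_s: 19.1
position: [0.4728, -0.0672, 0.0364]
tool_rot: [[-0.475, -0.004, -0.88], [0.88, 0.001, -0.475], [0.003, -1.0, 0.003]]
ft_force: [-5.1, 2.5, -0.7]
gripper_width: 0.0384
```

```bash
python3 s.py; python3 arc.py 204 167 -4;python3 - <<'E'
from h import *
a=manip.snapshot("top");b=manip.snapshot("side")
A=cv2.resize(a["pixels"][210:350,290:420],None,fx=3,fy=3,interpolation=cv2.INTER_CUBIC)
B=cv2.resize(b["pixels"][200:340,300:430],None,fx=3,fy=3,interpolation=cv2.INTER_CUBIC)
cv2.imwrite("pics/z9.png",np.hstack([A,B]))
E
```

```text
[4.63 0.77 3.34] tq [0.765 1.455 0.012] 19.1 [ 0.4728 -0.0672  0.0364] phi 208.34
from torque [5.46 0.03 3.67]
204.0 [1.17, -0.06, -0.08, -0.2, 4.3, 0.1]
200.0 [2.21, -0.05, -0.19, -0.2, 8.3, 0.1]
196.0 [3.24, -0.05, -0.38, -0.2, 12.3, 0.1]
192.0 [4.25, -0.05, -0.64, -0.2, 16.3, 0.1]
188.0 [5.25, -0.05, -0.97, -0.2, 20.3, 0.1]
184.0 [6.22, -0.05, -1.37, -0.2, 24.3, 0.1]
180.0 [7.16, -0.05, -1.83, -0.2, 28.3, 0.1]
176.0 [8.06, -0.05, -2.36, -0.2, 32.3, 0.1]
172.0 [8.92, -0.05, -2.95, -0.2, 36.3, 0.1]
168.0 [9.74, -0.05, -3.6, -0.2, 40.3, 0.1]
```

View pics/z9.png

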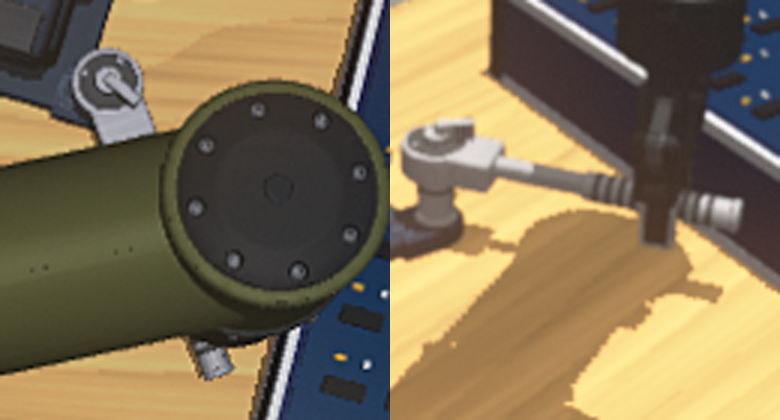

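The pictures show the handle end at about top (362,333), with 20–25 mm of gap left to the case and the tab still on the loosening side. Now the return stroke.

>>> servo_tool(steps=[[[1.2,0,-0.08,0,4.3,0],[2.2,0,-0.19,0,8.3,0],[3.2,0,-0.38,0,12.3,0],[4.2,0,-0.64,0,16.3,0],[5.2,0,-0.97,0,20.3,0],[6.2,0,-1.37,0,24.3,0],[7.1,0,-1.83,0,28.3,0],[8,0,-2.36,0,32.3,0],[8.9,0,-2.95,0,36.3,0],[9.7,0,-3.6,0,40.3,0]]])

```text
time_s: 20.2
position: [0.46, 0.0351, 0.0379]
tool_rot: [[0.21, 0.0, -0.978], [0.978, -0.001, 0.21], [-0.001, -1.0, -0.001]]
ft_force: [2.0, -1.6, -0.2]
gripper_width: 0.0381
```

```bash
python3 s.py; sed -i 's/max(ph,138)/max(ph,140)/' arc.py; python3 arc.py 164 127 -4
```

```text
[-1.12  0.17 -2.33] tq [-0.555 -0.317  0.051] 20.2 [0.46   0.0351 0.0379] phi 167.89
from torque [-1.9   0.   -1.71]
164.0 [1.07, 0.09, 0.15, 0.0, 3.9, -0.0]
160.0 [2.11, 0.09, 0.04, 0.0, 7.9, -0.0]
156.0 [3.14, 0.09, -0.14, 0.0, 11.9, -0.0]
152.0 [4.16, 0.09, -0.39, 0.0, 15.9, -0.0]
148.0 [5.15, 0.09, -0.71, 0.0, 19.9, -0.0]
144.0 [6.12, 0.09, -1.1, 0.0, 23.9, -0.0]
140.0 [7.07, 0.09, -1.56, 0.0, 27.9, -0.0]
136.0 [7.97, 0.08, -2.08, 0.0, 27.9, -0.0]
132.0 [8.84, 0.08, -2.67, 0.0, 27.9, -0.0]
128.0 [9.67, 0.08, -3.31, 0.0, 27.9, -0.0]
```

>>> servo_tool(steps=[[[1.1,0,0.1,0,3.9,0],[2.1,0,0,0,7.9,0],[3.1,0,-0.14,0,11.9,0],[4.1,0,-0.39,0,15.9,0],[5.1,0,-0.71,0,19.9,0],[6.1,0,-1.1,0,23.9,0],[7.1,0,-1.56,0,25,0],[8,0,-2.1,0,25,0],[8.8,0,-2.67,0,25,0],[8.8,0,-2.67,0,25,0]]])

```text
time_s: 21.2
position: [0.5044, 0.1168, 0.0371]
tool_rot: [[0.598, -0.001, -0.801], [0.801, 0.0, 0.598], [-0.0, -1.0, 0.001]]
ft_force: [-0.5, -0.4, 0.2]
gripper_width: 0.0385
```

```bash
python3 s.py; sed -i 's/max(ph,140)/max(ph,143)/' arc.py; python3 arc.py 136 173 4; python3 -c "
from h import *
print(np.round(manip.get_obs()['joint_positions'],2))"
```

```text
[-0.6 -0.2  0.2] tq [-0.02   0.024  0.031] 21.2 [0.5044 0.1168 0.0371] phi 143.25
from torque [-0.12  0.    0.03]
136.0 [-1.08, 0.01, 0.1, -0.0, 0.3, -0.0]
140.0 [-2.13, 0.01, 0.2, -0.0, 0.3, -0.0]
144.0 [-3.17, 0.01, 0.22, -0.0, -0.7, -0.0]
148.0 [-4.22, 0.01, 0.17, -0.0, -4.7, -0.0]
152.0 [-5.26, 0.01, 0.04, -0.0, -8.7, -0.0]
156.0 [-6.29, 0.01, -0.15, -0.0, -12.7, -0.0]
160.0 [-7.3, 0.01, -0.42, -0.0, -16.7, -0.0]
164.0 [-8.29, 0.01, -0.75, -0.0, -20.7, -0.0]
168.0 [-9.26, 0.01, -1.16, -0.0, -24.7, -0.0]
172.0 [-10.19, 0.01, -1.63, -0.0, -28.7, -0.0]
[ 0.62 -0.12 -0.42 -0.   -1.26 -2.83]
```

>>> servo_tool(steps=[[[-1.1,0,0.1,0,0,0],[-2.1,0,0.2,0,0,0],[-3.2,0,0.2,0,-0.7,0],[-4.2,0,0.17,0,-4.7,0],[-5.2,0,0.04,0,-8.7,0],[-6.3,0,-0.15,0,-12.7,0],[-7.3,0,-0.42,0,-16.7,0],[-8.3,0,-0.75,0,-20.7,0],[-9.3,0,-1.16,0,-24.7,0],[-10.2,0,-1.63,0,-28.7,0]]])

```text
time_s: 22.2
position: [0.4553, 0.0247, 0.0374]
tool_rot: [[0.137, 0.001, -0.991], [0.991, 0.003, 0.137], [0.003, -1.0, -0.001]]
ft_force: [2.5, 4.5, -3.9]
gripper_width: 0.0386
```

```bash
python3 s.py; python3 arc.py 176 210 4
```

```text
[ 4.84  3.92 -1.9 ] tq [ 1.446 -0.796 -0.066] 22.2 [0.4553 0.0247 0.0374] phi 172.11
from torque [ 6.17  0.02 -2.36]
176.0 [-0.96, 0.03, -0.14, 0.1, -3.9, 0.2]
180.0 [-2.01, 0.03, -0.25, 0.1, -7.9, 0.2]
184.0 [-3.04, 0.03, -0.43, 0.1, -11.9, 0.2]
188.0 [-4.05, 0.03, -0.68, 0.1, -15.9, 0.2]
192.0 [-5.05, 0.02, -1.0, 0.1, -19.9, 0.2]
196.0 [-6.02, 0.02, -1.39, 0.1, -23.9, 0.1]
200.0 [-6.96, 0.02, -1.85, 0.1, -27.9, 0.1]
204.0 [-7.87, 0.02, -2.37, 0.1, -31.9, 0.1]
208.0 [-8.74, 0.01, -2.95, 0.1, -35.9, 0.1]
```

>>> servo_tool(steps=[[[-1,0,-0.1,0,-3.9,0],[-2,0,-0.25,0,-7.9,0],[-3,0,-0.43,0,-11.9,0],[-4,0,-0.68,0,-15.9,0],[-5,0,-1,0,-19.9,0],[-6,0,-1.39,0,-23.9,0],[-7,0,-1.85,0,-27.9,0],[-7.9,0,-2.37,0,-31.9,0],[-8.6,0,-2.8,0,-35,0],[-8.8,0,-3,0,-36.3,0]]])

```text
time_s: 23.2
position: [0.4714, -0.0671, 0.0367]
tool_rot: [[-0.473, -0.003, -0.881], [0.881, 0.001, -0.473], [0.002, -1.0, 0.002]]
ft_force: [-5.7, 3.4, -0.3]
gripper_width: 0.0386
```

>>> servo_tool(steps=[[[1.2,0,-0.08,0,4.3,0],[2.2,0,-0.19,0,8.3,0],[3.2,0,-0.38,0,12.3,0],[4.2,0,-0.64,0,16.3,0],[5.2,0,-0.97,0,20.3,0],[6.2,0,-1.37,0,24.3,0],[7.1,0,-1.83,0,28.3,0],[8,0,-2.36,0,32.3,0],[8.9,0,-2.95,0,36.3,0],[9.7,0,-3.6,0,40.3,0]]])

```text
time_s: 24.2
position: [0.4589, 0.0352, 0.0382]
tool_rot: [[0.213, 0.001, -0.977], [0.977, -0.001, 0.213], [-0.001, -1.0, -0.001]]
ft_force: [0.4, -2.6, 0.3]
gripper_width: 0.0389
```

```bash
python3 s.py; python3 arc.py 164 130 -4
```

```text
[-2.46 -0.29 -0.94] tq [-0.522 -0.16   0.06 ] 24.2 [0.4589 0.0352 0.0382] phi 167.73
from torque [-1.9   0.   -1.07]
164.0 [1.08, 0.12, 0.04, 0.1, 3.7, -0.0]
160.0 [2.12, 0.12, -0.07, 0.1, 7.7, -0.0]
156.0 [3.15, 0.12, -0.24, 0.1, 11.7, -0.0]
152.0 [4.17, 0.12, -0.49, 0.1, 15.7, -0.0]
148.0 [5.17, 0.12, -0.81, 0.1, 19.7, -0.0]
144.0 [6.14, 0.12, -1.2, 0.1, 23.7, -0.0]
140.0 [7.08, 0.12, -1.65, 0.1, 24.7, -0.0]
136.0 [7.99, 0.12, -2.17, 0.1, 24.7, -0.0]
132.0 [8.86, 0.12, -2.75, 0.1, 24.7, -0.0]
```

Third stroke for margin.

>>> servo_tool(steps=[[[1.1,0.1,0,0,3.7,0],[2.1,0.1,-0.1,0,7.7,0],[3.1,0.1,-0.24,0,11.7,0],[4.1,0.1,-0.49,0,15.7,0],[5.1,0.1,-0.81,0,19.7,0],[6.1,0.1,-1.2,0,23.7,0],[7.1,0.1,-1.65,0,24.7,0],[8,0.1,-2.17,0,24.7,0],[8.8,0.1,-2.75,0,24.7,0],[8.8,0.1,-2.75,0,24.7,0]]])

```text
time_s: 25.2
position: [0.5048, 0.1167, 0.0362]
tool_rot: [[0.598, -0.001, -0.802], [0.802, -0.0, 0.598], [-0.0, -1.0, 0.0]]
ft_force: [-0.8, 0.2, 0.6]
gripper_width: 0.0389
```

>>> servo_tool(steps=[[[-1.1,0,0.1,0,0,0],[-2.1,0,0.2,0,0,0],[-3.2,0,0.2,0,-0.7,0],[-4.2,0,0.17,0,-4.7,0],[-5.2,0,0.04,0,-8.7,0],[-6.3,0,-0.15,0,-12.7,0],[-7.3,0,-0.42,0,-16.7,0],[-8.3,0,-0.75,0,-20.7,0],[-9.3,0,-1.16,0,-24.7,0],[-10.2,0,-1.63,0,-28.7,0]]])

```text
time_s: 26.2
position: [0.4558, 0.0247, 0.0363]
tool_rot: [[0.137, 0.001, -0.991], [0.991, 0.003, 0.137], [0.003, -1.0, -0.001]]
ft_force: [2.3, 4.0, -4.0]
gripper_width: 0.0381
```

```bash
python3 s.py; python3 arc.py 176 210 4
```

```text
[ 4.28  4.   -1.72] tq [ 1.459 -0.759 -0.107] 26.2 [0.4558 0.0247 0.0363] phi 172.11
from torque [ 6.2   0.02 -2.21]
176.0 [-0.97, -0.07, -0.1, 0.1, -3.9, 0.2]
180.0 [-2.01, -0.08, -0.2, 0.1, -7.9, 0.2]
184.0 [-3.04, -0.08, -0.38, 0.1, -11.9, 0.2]
188.0 [-4.06, -0.08, -0.63, 0.1, -15.9, 0.2]
192.0 [-5.05, -0.09, -0.96, 0.1, -19.9, 0.1]
196.0 [-6.03, -0.09, -1.35, 0.1, -23.9, 0.1]
200.0 [-6.97, -0.09, -1.8, 0.1, -27.9, 0.1]
204.0 [-7.88, -0.09, -2.33, 0.1, -31.9, 0.1]
208.0 [-8.74, -0.09, -2.91, 0.1, -35.9, 0.1]
```

>>> servo_tool(steps=[[[-1,0,-0.1,0,-3.9,0],[-2,0,-0.2,0,-7.9,0],[-3,0,-0.4,0,-11.9,0],[-4,0,-0.65,0,-15.9,0],[-5,0,-1,0,-19.9,0],[-6,0,-1.37,0,-23.9,0],[-7,0,-1.82,0,-27.9,0],[-7.4,0,-2.05,0,-29.6,0],[-7.4,0,-2.05,0,-29.6,0]]])

```text
time_s: 27.1
position: [0.4648, -0.0521, 0.0358]
tool_rot: [[-0.366, -0.002, -0.931], [0.931, 0.001, -0.366], [0.001, -1.0, 0.001]]
ft_force: [-1.4, 1.5, -2.3]
gripper_width: 0.0383
```

>>> servo_tool(steps=[[[0.4,0,0,0,1.5,0],[0.9,0,0,0,3.5,0],[0.9,0,0,0,3.5,0],[0.9,-1,0,0,3.5,0],[0.9,-3,0,0,3.5,0],[0.9,-5.5,0,0,3.5,0],[0.9,-8,0,0,3.5,0],[0.9,-10.5,0,0,3.5,0],[0.9,-13,0,0,3.5,0],[0.9,-13,0,0,3.5,0]]])

```text
time_s: 28.1
position: [0.4647, -0.0437, 0.1718]
tool_rot: [[-0.31, 0.008, -0.951], [0.951, -0.0, -0.31], [-0.003, -1.0, -0.007]]
ft_force: [0.9, -0.2, 1.4]
gripper_width: 0.0385
```

>>> servo_tool(steps=[[[0,-1,0,0,0,0],[-3,-2,0,0,0,0],[-6,-3,0,0,0,0],[-9,-4,0,0,0,0],[-12,-4,0,0,0,0],[-15,-4,0,0,0,0],[-18,-4,0,0,0,0],[-21,-4,0,0,0,0],[-24,-4,0,0,0,0],[-24,-4,0,0,0,0]]])

```text
time_s: 29.1
position: [0.5367, -0.2742, 0.205]
tool_rot: [[-0.306, -0.004, -0.952], [0.952, -0.0, -0.306], [0.001, -1.0, 0.004]]
ft_force: [-1.0, 0.4, -0.3]
gripper_width: 0.0386
```

```bash
python3 s.py
python3 - <<'E'
from h import *
a=manip.snapshot("top");cv2.imwrite("pics/f.png",np.vstack([a["pixels"][100:400],cv2.resize(a["pixels"][200:300,280:440],(640,400),interpolation=cv2.INTER_CUBIC)])[:600])
E
```

```text
[0.73 0.26 0.86] tq [0.042 0.052 0.003] 29.1 [ 0.5367 -0.2742  0.205 ] phi 197.85
from torque [0.22 0.   0.15]
```

View pics/f.png

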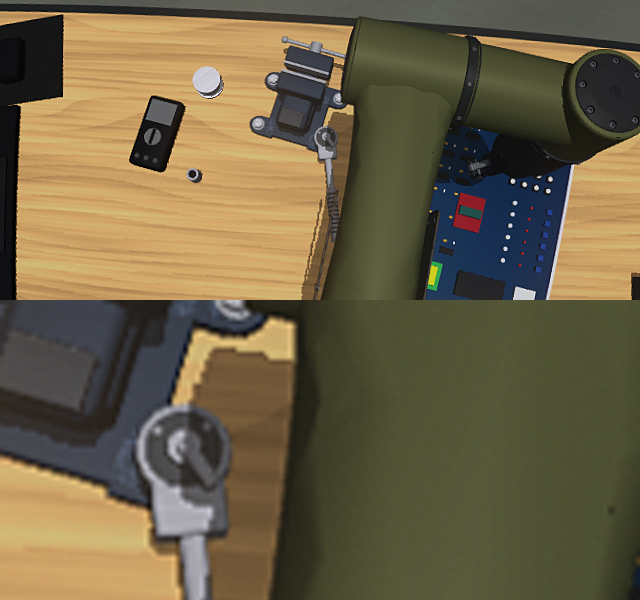

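The final picture shows the wrench on the bolt with the tab on the loosening side. The spool is at (207,181), the socket at (194,275) and the multimeter at (157,234), all as at the start. The gripper is clear, so I'm handing in.

```bash
python3 -c "
from plant import manip
print(manip.finish_job())"
```

```text
the job is handed in; nothing more can be done
None
```

I flipped the lever to the loosening stop and ratcheted the handle three full strokes between about 135° and 204°. Then I lifted the gripper clear and handed in at about 29 s. No verdict came back.

- **Lever:** the force rose from a steady 2 N to about 5–6 N at the stop, below the 8 N limit. Later pictures show the tab on the loosening side.
- **Bolt:** I could not read its angle directly. The push showed about 5–7 N in each stroke. Taking off 20° of lost motion per stroke leaves about 140° of loosening; only 89° was needed. The part where I actually measured the driving force adds up to about 87°.
- **Surroundings:** the multimeter, spool and socket are at the same pixels as at the start. I saw no sign of contact with the vise or the case, and the gripper was clear of everything at hand-in.

Two checks did not go as expected:
- **Joint limit:** joint 6 came to 2.989 of its 2.99 rad limit during the first return stroke. I backed off and kept the tool turned away from that limit on the later strokes.
- **Handle position:** the handle ended at about 189°, some 9° back from where the last stroke should have left it. The retreating finger probably nudged it, and that direction is the ratchet's free return.

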